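# Put the registration stamp away in the drawer

### The arm

A 6-joint arm with a two-finger parallel gripper is mounted at the origin on the work surface; the furniture and walls round the work are solid. World frame = base frame: x ahead of the robot, y to its left, z up, the work surface at z = 0. Lengths are in m, angles in rad, forces in N, time in s.
With the tool pointing down it reaches from about 0.225 to 0.875 m from the base axis. Payload 3.4 kg.
Tool frame: the origin (TCP) lies where the fingers leave the gripper's body, on its centre line; the fingertips stand 73 mm ahead of it and the grasp point (between the pads) lies 54 mm ahead of it (manip.grip_point_offset is the distance from the TCP to the grasp point, in m); z points along the fingers, y is the line along which they close (so a half turn about z gives the same grasp; the last joint's range is limited). The gripper opens to 85 mm and grips with 20 to 120 N. Pads are 22 mm wide; open, the fingers measure 114 mm over their backs; the gripper's body (76 mm by 85 mm) begins 54 mm behind the grasp point. The pads swing forward as they close: fully open they stand 13 mm farther back than shut.
Start: joints at [1.007, 0.276, 1.505, -0, 1.361, -0.121], TCP at [0.246, 0.52, 0.304] pointing down, gripper open.
Joint ranges: [-2.89, 2.89], [-0.75, 2.08], [0.22, 2.7], [-1.18, 4.32], [0.11, 2.71], [-2.7, 2.7]. Speed limits (rad/s): [2.57, 2.57, 3.14, 3.14, 3.14, 3.14].

### API

Orientations are given as a unit quaternion [w, x, y, z].
In Python, from rig import sensors, cams, manip, spotter gives the robot as it stands.
- The arm moves only by the tool drive_tool, never from a script. Its argument "targets" is a list of rows, each a list of 4 numbers: the shift along the world's x, y, z in m, then the turn about the world's z in degrees. In form: [[dx, dy, dz, spin], ...]. A call has exactly 5 rows; each row shifts and turns the commanded pose from where the row before left it; what a row does not reach is not made up. A row lasts 1/8 s, in which the tool goes at most 62.5 mm and 10.7 degrees, less where a joint would pass 70% of its speed; a pose out of reach is approached as far as the arm can. A call is refused whole if a number of a shift passes 0.0625 or a number of a turn 10.7, either way. A call with a gripper value outside its range is refused whole. "jaw" is the finger opening in m, from 0 to 0.0854, set as the call begins (left out, the last holds). The fingers move at their own pace and stop on an object; "force" is the grip in N (left out, the last holds). Time passes only in rows, so rows that do not move let the fingers close, or fill a call up. It gives the time, the measured TCP pose, the force and the opening at its end, in the units of the state.
- sensors.get_state(): the state, without advancing time (a new reading comes with each control period).
- cams.get_image(name): name is "side" or "top" or "wrist"; returns a dict with "color" (400x640x3 uint8, red, green, blue), "intrinsics" (3x3 intrinsics, pixels), "D" ([k1, k2, p1, p2, k3] as OpenCV has them; the pictures are not rectified), "R" (3x3) and "t" (3): a world point X has camera coordinates R X + t. Camera axes: x right, y down, z forward; pixel columns grow to the right and rows downward; lengths in m; the calibration is good to about 2 mm. A picture is of the moment at which its call begins. There is no depth.
- manip.sign_off(): hands the job in, once; it reports no verdict.
Trained networks look in the newest picture that a camera, given by its name, has taken for a name from the list of things; names that differ only in an ending like _2 or _b are one class to them, and where a whole thing is asked for, a point or a joint stands for the part that bears it (a point fixed in the world has none). Each returns a list of dicts, best first, with "score" (0 to 1); they miss things now and then, are a little off and sometimes report something else, mostly with a low value. They report only what shows in the picture. A call takes as long as a camera call.
- spotter.find_in(query, camera): "point" ([x, y, z] in m, in world coordinates, good to about 4 mm: the middle of the surface that is visible of it).
- spotter.landmark_of(query, camera): "point" ([x, y, z] in m, in world coordinates, good to about 4 mm: a listed point, or the origin of a listed thing).
The state is a dict: "clock": time; "qpos": joint angles; "qd": joint speeds; "effort": joint torques, N m; "position": TCP position; "ee_rot": TCP orientation; "contact_force": force on the tool from outside, world axes, zero at the start; "moment": the same for the moment, N m; "width": finger opening in m.
Only numpy, scipy, OpenCV 4.12 (cv2) and the standard library are available. Lean on these libraries where they do the work, as an engineer would, in place of code of your own. Each camera call takes 0.05 s, during which the arm holds its last target. There are 200 camera calls.

### The job

Put the red stamp away: lower it upright (never drop it) into the empty front compartment of the open desk drawer while the catch still holds the drawer. Then slide the red catch knob on top of the drawer unit all the way aside to release the drawer, and push the drawer fully shut. Leave the eraser in its own compartment and everything else on the desk where it is.

Things in the scene. Friction and masses are not known exactly. Their poses are not given: they have to be found in the camera images.
- drawer_unit: low grey one-drawer unit fixed to the desk, 190 (its x) x 164 (its y) x 91 mm high; origin at the centre of its underside. Front face at its x = -95 mm; the white drawer sticks out towards its -x and shuts along its +x. Tray walls and dividers 28 mm high; front panel 132 mm wide, z 9 to 79 mm. The roof's underside is at 83 mm: the stamp passes only if it stands on the tray floor.
- bay (a point): centre of the floor of the empty front compartment, moves with the drawer, 12 mm above the desk; axes as drawer_unit. Inside 90 mm along the unit's x, 60 mm along its y; walls 28 mm high, but at -x the front panel rises 67 mm above the floor. The compartment at +y holds the eraser. At drawer = 0 it lies at [-0.1795, -0.032, 0.012] m in drawer_unit's frame.
- drawer_front (a point): centre of the outer face of the drawer's front panel, 44 mm above the desk, at [-0.237, 0, 0.044] m in drawer_unit's frame when drawer = 0; push here along the unit's +x. An aluminium lip 100 mm wide stands 11 mm out of the panel near its top (z 71 to 78 mm).
- drawer (a joint): how far the drawer is pushed in, m: 0 = fully open, 0.130 = fully shut against its stop. Friction about 1.5 N, stays where it is left. The catch stops it after about 2 mm until it is freed.
- catch (a joint): sideways travel of the catch, m: 0 = holding the drawer, 0.022 = fully aside against its stop; the drawer is free above about 0.017. It moves along drawer_unit's +y. Friction about 2 N, stays where it is left.
- catch_knob (a point): centre of the top of the red catch knob, 117 mm above the desk, at [-0.0705, 0.059, 0.117] m in drawer_unit's frame when catch = 0. Knob 26 mm (unit's x) x 14 mm (unit's y), 22 mm high, on the unit's roof near its front; plates and rails round its foot reach 101 mm. From it a steel tongue hangs down before the unit's face and blocks a steel lug on the drawer's side.
- self_inking_stamp: red self-inking stamp, 45 (its x) x 71 (its y) x 66 mm high, one rigid piece of about 0.12 kg, standing on the desk; origin at the centre of its underside. The red sleeve, from 32 to 66 mm high, is 44 mm wide along its x: the place to grip it.
- lancet_box: white carton with red bands on the desk, 60 x 90 x 45 mm, loose bystander; origin at the centre of its underside
- swab_box: white carton with blue bands on the desk, 68 x 105 x 60 mm, loose bystander; origin at the centre of its underside
- eraser: blue and white eraser, 20 x 42 x 11 mm, loose in the drawer compartment beside the empty one; origin at the centre of its underside

How it is judged:
By the outcome, as a careful person would: the job done as asked, in the order asked, and still so for the second after the job is handed in, with the robot touching nothing.
It also fails if it takes over 69 s, if anything falls off the work surface, if the arm or the gripper's body presses on something with over 40 N, if the wrist force passes 120 N, or if a joint passes its speed limit or range.

## Working session

There is one attempt and no reset: what is moved stays moved. The work goes in short steps, Python scripts to look and compute and a tool call to move; the robot and the scene stay as the last step left them, time stands still between calls to the robot, and variables do not carry over. Pictures are saved under pics/ and viewed, on a budget of 10 in all, crops included, one or two more only if the job needs it, and the job is handed in when it is done.

Besides the shell and the picture viewer there is one more tool, called as a command line: name --pt "numbers of a row" for each row, then --argument value for the rest. drive_tool: Moves the arm, as the interface text tells. Its arguments: {"type":"object","properties":{"targets":{"type":"array","items":{"type":"array","items":{"type":"number"}}},"jaw":{"type":"number"},"force":{"type":"number"}},"required":["targets"]}

```bash
mkdir -p pics; ls
python3 - <<'E'
from rig import sensors,cams,manip,spotter
import cv2,numpy as np
s=sensors.get_state();print(s['clock'],s['position'],s['ee_rot'],s['width'],manip.grip_point_offset)
ims=[]
for c in('side','top'):
    d=cams.get_image(c);ims.append(d['color'])
    print(c,(-d['R'].T@d['t']).round(3),d['R'][2].round(2))
    for q in('drawer_unit','bay','drawer_front','catch_knob','self_inking_stamp','lancet_box','swab_box','eraser'):
        for f in('landmark_of','find_in'):
            r=getattr(spotter,f)(q,c)
            print(q,f,[(np.round(x['point'],3).tolist(),round(x['score'],2)) for x in r[:2]])
cv2.imwrite('pics/a.png',np.vstack(ims)[::1,:,::-1][:, :])
for n,i in zip(('side','top'),ims): cv2.imwrite(f'pics/{n}0.png',i[:,:,::-1])
E
```

```text
pics
0.0 [0.24614264 0.51920725 0.30302653] [-3.18059145e-04  2.19584558e-01  9.75593021e-01 -8.82326076e-04] 0.08539535031660266 0.0539
side [-0.092 -1.243  1.019] [ 0.35  0.75 -0.56]
drawer_unit landmark_of [([0.459, 0.295, -0.002], 0.64)]
drawer_unit find_in [([0.456, 0.223, 0.058], 0.97)]
bay landmark_of [([0.504, 0.114, 0.016], 0.86)]
bay find_in [([0.469, 0.127, 0.034], 0.71)]
drawer_front landmark_of [([0.47, 0.053, 0.043], 0.62)]
drawer_front find_in [([0.466, 0.124, 0.03], 0.72)]
catch_knob landmark_of [([0.409, 0.218, 0.118], 0.69)]
catch_knob find_in []
self_inking_stamp landmark_of [([0.442, -0.368, 0.001], 0.58)]
self_inking_stamp find_in [([0.435, -0.389, 0.057], 0.67)]
lancet_box landmark_of [([0.414, -0.239, -0.004], 0.62)]
lancet_box find_in [([0.402, 0.188, 0.099], 0.18)]
swab_box landmark_of [([0.415, -0.124, 0.001], 0.79)]
swab_box find_in [([0.405, -0.143, 0.059], 0.84)]
eraser landmark_of []
eraser find_in []
top [ 3.260e-01 -1.000e-03  1.081e+00] [ 0.14 -0.03 -0.99]
drawer_unit landmark_of [([0.465, 0.287, 0.001], 0.66), ([0.441, -0.368, -0.0], 0.34)]
drawer_un
[... 196 characters left out ...]
front find_in [([0.398, 0.205, 0.098], 0.7), ([0.469, 0.13, 0.01], 0.64)]
catch_knob landmark_of [([0.401, 0.217, 0.116], 0.65)]
catch_knob find_in [([0.402, 0.203, 0.099], 0.77)]
self_inking_stamp landmark_of [([0.44, -0.368, 0.0], 0.93), ([0.438, 0.094, 0.012], 0.33)]
self_inking_stamp find_in [([0.437, -0.358, 0.065], 0.82), ([0.412, -0.122, 0.057], 0.2)]
lancet_box landmark_of [([0.416, -0.244, -0.001], 0.59)]
lancet_box find_in [([0.413, -0.238, 0.048], 0.71)]
swab_box landmark_of [([0.414, -0.121, -0.0], 0.85)]
swab_box find_in [([0.412, -0.121, 0.06], 0.76), ([0.414, -0.237, 0.045], 0.35)]
eraser landmark_of [([0.435, 0.092, 0.014], 0.6)]
eraser find_in [([0.436, 0.091, 0.025], 0.54)]
```

View pics/top0.png

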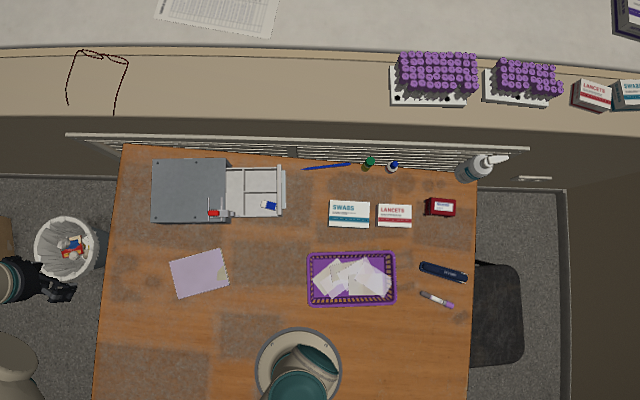

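View pics/side0.png

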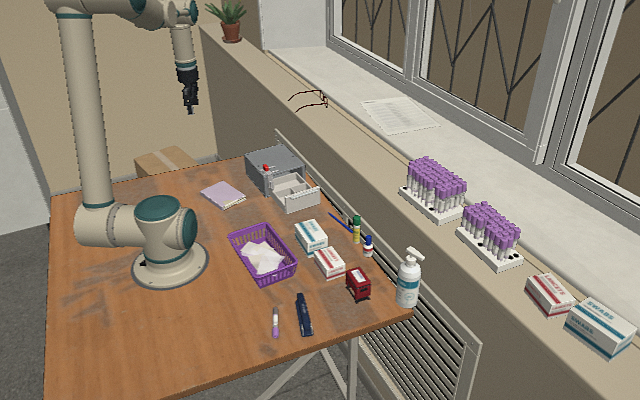

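The top view shows the unit at about (190,190) with the drawer opening to the right (world -y). The red knob is at (213,212), the eraser at (268,205) and the stamp at (440,207) beside the lancet box at (395,215). The side view agrees, with the stamp upright and its long side roughly along world y. The next move goes above the stamp.

drive_tool --pt "0.013 -0.059 0 -4.3" --pt "0.013 -0.059 0 -4.3" --pt "0.013 -0.059 0 -4.3" --pt "0.013 -0.059 0 -4.3" --pt "0.013 -0.059 0 -4.3" --jaw 0.0854

```text
clock: 2.33
position: [0.3115, 0.2228, 0.3042]
ee_rot: [0.001, 0.398, 0.917, 0.0]
contact_force: [0.8, -0.1, -0.5]
width: 0.0855
```

drive_tool --pt "0.013 -0.059 0 -4.3" --pt "0.013 -0.059 0 -4.3" --pt "0.013 -0.059 0 -4.3" --pt "0.013 -0.059 0 -4.3" --pt "0.013 -0.059 0 -4.3"

```text
clock: 2.95
position: [0.3765, -0.0725, 0.3044]
ee_rot: [0.001, 0.563, 0.826, 0.0]
contact_force: [1.5, 0.8, -0.4]
width: 0.0855
```

drive_tool --pt "0.013 -0.059 0 -4.3" --pt "0.013 -0.059 0 -4.3" --pt "0.013 -0.059 0 -4.3" --pt "0.013 -0.059 0 -4.3" --pt "0.013 -0.059 0 -4.3"

```text
clock: 3.58
position: [0.4415, -0.3675, 0.304]
ee_rot: [0.0, 0.707, 0.707, 0.0]
contact_force: [0.7, -0.4, 1.2]
width: 0.0852
```

```bash
cat > h.py <<'E'
from rig import sensors,cams,manip,spotter
import cv2,numpy as np
def ray(d,px):
    u=cv2.undistortPoints(np.float64(px).reshape(-1,1,2),d['intrinsics'],np.float64(d['D'])).reshape(-1,2)
    R=np.array(d['R']);c=-R.T@d['t'];return c,np.c_[u,np.ones(len(u))]@R
def at_z(d,px,z):
    c,r=ray(d,px);return c+r*((z-c[2])/r[:,2])[:,None]
def proj(d,X):
    return cv2.projectPoints(np.float64(X).reshape(-1,1,3),cv2.Rodrigues(np.array(d['R']))[0],np.float64(d['t']),d['intrinsics'],np.float64(d['D']))[0].reshape(-1,2)
def net(q,c):
    for f in('landmark_of','find_in'):
        print(c,q,f,[(np.round(x['point'],4).tolist(),round(x['score'],2)) for x in getattr(spotter,f)(q,c)[:2]])
def redrect(d,z):
    h=cv2.cvtColor(d['color'],cv2.COLOR_RGB2HSV)
    m=(((h[...,0]<8)|(h[...,0]>172))&(h[...,1]>140)&(h[...,2]>60)).astype(np.uint8)
    m=cv2.morphologyEx(m,cv2.MORPH_OPEN,np.ones((3,3)))
    cs=cv2.findContours(m,0,2)[0];out=[]
    for k in sorted(cs,key=cv2.contourArea)[::-1][:3]:
        p=at_z(d,k.reshape(-1,2),z)[:,:2]
        out.append((cv2.boundingRect(k),cv2.minAreaRect((p*1000).astype(np.float32))))
    return out
E
python3 - <<'E'
from h import *
d=cams.get_image('wrist')
print((-d['R'].T@d['t']).round(3),d['R'].round(2).tolist())
cv2.imwrite('pics/w1.png',d['color'][:,:,::-1])
for q in('self_inking_stamp','lancet_box'):net(q,'wrist')
for o in redrect(d,.066):print(o)
# unit pose fit
L=np.array([[0,0],[-.237,0],[-.1795,-.032],[-.0705,.059]])
W=np.array([[.462,.291],[.47,.0525],[.5025,.1155],[.405,.2175]])
l=L-L.mean(0);w=W-W.mean(0)
a=np.arctan2((l[:,0]*w[:,1]-l[:,1]*w[:,0]).sum(),(l*w).sum());R=np.array([[np.cos(a),-np.sin(a)],[np.sin(a),np.cos(a)]])
print('yaw',np.degrees(a),'resid',(L@R.T+W.mean(0)-R@L.mean(0)-W).round(4).tolist(),(W.mean(0)-R@L.mean(0)).round(4))
E
```

```text
[ 0.441 -0.293  0.374] [[1.0, -0.0, 0.0], [-0.0, -0.96, 0.3], [0.0, -0.3, -0.96]]
wrist self_inking_stamp landmark_of [([0.444, -0.3728, 0.0017], 0.85)]
wrist self_inking_stamp find_in [([0.4425, -0.3617, 0.0666], 0.97)]
wrist lancet_box landmark_of [([0.4143, -0.2465, -0.0004], 0.96)]
wrist lancet_box find_in [([0.413, -0.2432, 0.0461], 0.68)]
((294, 146, 46, 67), ((440.08624267578125, -369.2542724609375), (68.57134246826172, 43.53261184692383), 86.01251983642578))
((272, 0, 6, 97), ((402.96026611328125, -248.25289916992188), (78.55548858642578, 4.295205593109131), 88.6739273071289))
((279, 41, 4, 56), ((407.7740173339844, -264.14404296875), (46.81798553466797, 2.8359267711639404), 87.95152282714844))
yaw 92.40025898938872 resid [[-0.0005, 0.0001], [0.0014, 0.0018], [-0.0015, -0.0025], [0.0005, 0.0006]] [0.4615 0.2911]
```

View pics/w1.png

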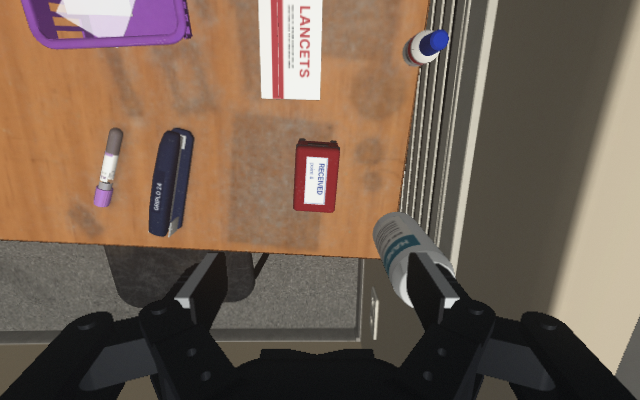

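The wrist view shows the stamp upright at (316,177), turned about 4° off the world axes. The lancet box at (290,50) is well clear. A tall bottle stands at the right, near (400,240), so I'm checking its clearance.

Run:
```python
from h import *
w=cams.get_image('wrist');t=cams.get_image('top')
for z in(0,.03,.1):print(z,at_z(w,[[374,225],[385,213],[405,213]],z).round(3).tolist(),at_z(t,[[457,172],[468,182],[490,172]],z).round(3).tolist())
print(proj(w,[[.44,-.369,.02]]),w['intrinsics'][0,0])
```

```text
0 [[0.515, -0.443, 0.0], [0.528, -0.426, 0.0], [0.554, -0.426, 0.0]] [[0.546, -0.433, 0.0], [0.518, -0.465, 0.0], [0.549, -0.532, 0.0]]
0.03 [[0.509, -0.43, 0.03], [0.521, -0.415, 0.03], [0.545, -0.415, 0.03]] [[0.54, -0.421, 0.03], [0.513, -0.452, 0.03], [0.543, -0.517, 0.03]]
0.1 [[0.495, -0.402, 0.1], [0.505, -0.39, 0.1], [0.523, -0.39, 0.1]] [[0.526, -0.393, 0.1], [0.5, -0.422, 0.1], [0.529, -0.483, 0.1]]
[[316.48823633 172.8408969 ]] 308.24783591008986
```

drive_tool --pt "-0.001 -0.002 -0.03 -4" --pt "0 0 -0.03 0" --pt "0 0 -0.03 0" --pt "0 0 -0.03 0" --pt "0 0 -0.02 0" --jaw 0.068

```text
clock: 4.55
position: [0.44, -0.3654, 0.1633]
ee_rot: [-0.001, 0.73, 0.684, 0.0]
contact_force: [-0.3, 0.0, 0.1]
width: 0.068
```

drive_tool --pt "0 0 -0.02 0" --pt "0 0 -0.02 0" --pt "0 0 -0.013 0" --pt "0 0 -0.005 0" --pt "0 0 0 0"

```text
clock: 5.18
position: [0.4405, -0.3672, 0.1062]
ee_rot: [0.0, 0.73, 0.683, 0.0]
contact_force: [0.6, -0.6, -0.0]
width: 0.0682
```

drive_tool --pt "0 0 0 0" --pt "0 0 0 0" --pt "0 0 0 0" --pt "0 0 0 0" --pt "0 0 0 0" --jaw 0.03 --force 40

```text
clock: 5.8
position: [0.4407, -0.3677, 0.1068]
ee_rot: [0.001, 0.731, 0.683, 0.0]
contact_force: [-0.2, 0.7, 5.3]
width: 0.0442
```

drive_tool --pt "0 0 0.01 0" --pt "0 0 0.03 0" --pt "0 0 0.04 0" --pt "0 0 0.04 0" --pt "0 0 0.04 0"

```text
clock: 6.42
position: [0.4401, -0.3672, 0.2672]
ee_rot: [-0.0, 0.731, 0.683, 0.0]
contact_force: [1.2, -0.4, -1.0]
width: 0.0445
```

drive_tool --pt "0.006 0.03 0.02 0.6" --pt "0.006 0.05 0 0.7" --pt "0.006 0.052 0 0.6" --pt "0.006 0.052 0 0.7" --pt "0.006 0.052 0 0.6"

```text
clock: 7.05
position: [0.4701, -0.1298, 0.2861]
ee_rot: [0.0, 0.711, 0.703, 0.0]
contact_force: [1.8, -0.0, -1.0]
width: 0.0442
```

drive_tool --pt "0.006 0.052 0 0.6" --pt "0.006 0.052 0 0.7" --pt "0.006 0.052 0 0.6" --pt "0.006 0.05 0 0.7" --pt "0.006 0.039 0 0.6"

```text
clock: 7.68
position: [0.5, 0.1156, 0.2861]
ee_rot: [-0.0, 0.691, 0.723, 0.0]
contact_force: [-0.5, -0.4, -1.1]
width: 0.0439
```

Run:
```python
from h import *
s=sensors.get_state();print(s['clock'],s['position'],s['ee_rot'],s['contact_force'],s['width'])
d=cams.get_image('wrist')
cv2.imwrite('pics/w2.png',d['color'][:,:,::-1])
for q in('bay','drawer_unit','drawer_front','catch_knob','eraser','self_inking_stamp'):net(q,'wrist')
```

```text
7.675 [0.49999053 0.11555288 0.28609952] [-4.99350733e-05  6.90797839e-01  7.23047952e-01  5.68402376e-05] [-0.49682799 -0.42688607 -1.08329642] 0.04388839372353235
wrist bay landmark_of [([0.5056, 0.1135, 0.012], 0.78)]
wrist bay find_in [([0.4591, 0.1451, 0.0158], 0.56)]
wrist drawer_unit landmark_of []
wrist drawer_unit find_in [([0.4582, 0.2043, 0.09], 0.77), ([0.4106, 0.2091, 0.102], 0.28)]
wrist drawer_front landmark_of []
wrist drawer_front find_in [([0.4574, 0.1425, 0.0125], 0.9)]
wrist catch_knob landmark_of [([0.4027, 0.2176, 0.1213], 0.68)]
wrist catch_knob find_in [([0.4087, 0.2052, 0.1043], 0.87)]
wrist eraser landmark_of [([0.4353, 0.0912, 0.0099], 0.59)]
wrist eraser find_in [([0.4368, 0.0945, 0.0248], 0.6)]
wrist self_inking_stamp landmark_of [([0.5026, 0.1136, 0.1769], 0.71)]
wrist self_inking_stamp find_in [([0.5024, 0.1281, 0.2464], 0.93)]
```

View pics/w2.png

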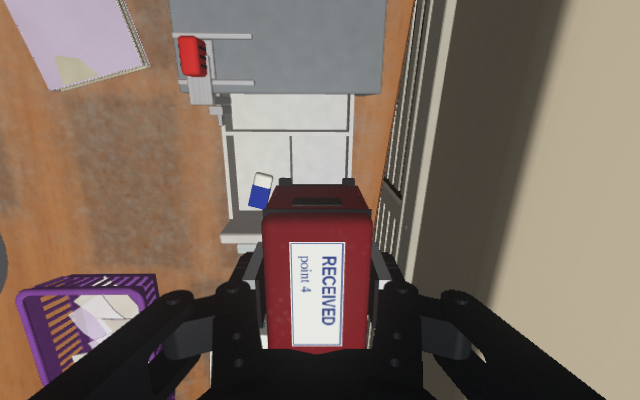

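The stamp is held upright, with its top at (318,290). The bay behind it runs between the divider at col ~291 and the wall at col ~350, with its rear wall at row ~131. I'm zooming in to measure its edges.

Run:
```python
import cv2
i=cv2.imread('pics/w2.png')[70:200,200:395]
cv2.imwrite('pics/w2c.png',cv2.resize(i,None,fx=4,fy=4,interpolation=cv2.INTER_CUBIC))
```

```text
(no output)
```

View pics/w2c.png

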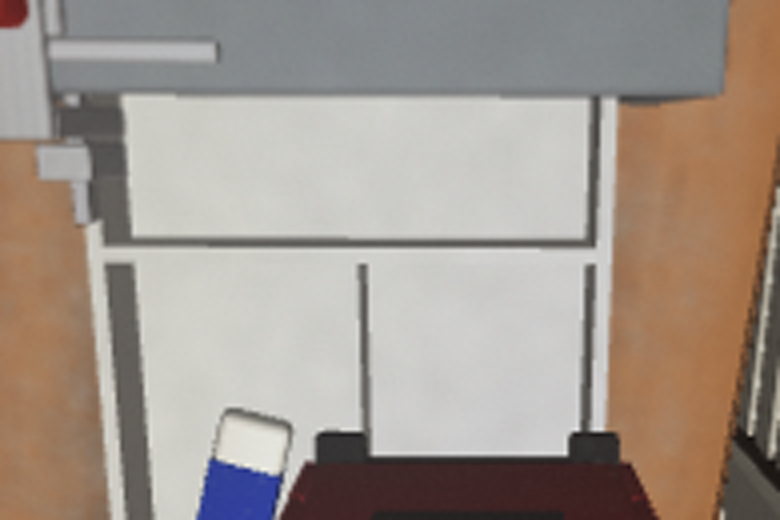

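Run:
```python
from h import *
d=cams.get_image('wrist')
f=lambda p,z:print(z,at_z(d,[[200+x/4-.4,70+y/4-.4] for x,y in p],z)[:,:2].round(4).tolist())
f([(358,266),(363,430)],.040)   # divider top edge
f([(369,266),(370,440)],.012)
f([(596,266),(591,430)],.040)   # right wall inner top
f([(584,266),(583,430)],.012)
f([(110,262),(590,262)],.040)   # rear wall front top edge
f([(130,94),(720,94)],.091)
for b in redrect(d,.24)[:3]:print(b)
c=np.array([[.501,.113]]);
```

```text
0.04 [[0.4702, 0.1536], [0.4722, 0.1112]]
0.012 [[0.4709, 0.1507], [0.4721, 0.1015]]
0.04 [[0.5302, 0.1562], [0.532, 0.1138]]
0.012 [[0.5299, 0.1532], [0.5329, 0.1071]]
0.04 [[0.4079, 0.1518], [0.5286, 0.1571]]
0.091 [[0.4277, 0.1914], [0.5473, 0.1966]]
((262, 215, 111, 139), ((499.89141845703125, 110.59683227539062), (44.95424270629883, 68.1639633178711), 2.427036762237549))
((177, 32, 28, 41), ((453.0867614746094, 201.8854522705078), (8.958642959594727, 12.346464157104492), 2.8010447025299072))
```

drive_tool --pt "0.002 -0.002 -0.02 0" --pt "0 0 -0.035 0" --pt "0 0 -0.035 0" --pt "0 0 -0.03 0" --pt "0 0 -0.02 0"

```text
clock: 9.0
position: [0.5019, 0.1114, 0.1445]
ee_rot: [-0.001, 0.691, 0.722, -0.001]
contact_force: [0.3, -0.4, -1.4]
width: 0.0441
```

drive_tool --pt "0 0 -0.01 0" --pt "0 0 -0.006 0" --pt "0 0 -0.005 0" --pt "0 0 -0.003 0" --pt "0 0 0 0"

```text
clock: 9.62
position: [0.5025, 0.1116, 0.1221]
ee_rot: [0.0, 0.691, 0.723, 0.0]
contact_force: [0.2, -0.2, -0.5]
width: 0.0443
```

drive_tool --pt "0 0.001 -0.001 0" --pt "0 0 -0.001 0" --pt "0 0 -0.001 0" --pt "0 0 -0.0005 0" --pt "0 0 0 0"

```text
clock: 10.25
position: [0.5024, 0.1126, 0.1188]
ee_rot: [0.0, 0.691, 0.723, 0.0]
contact_force: [-0.7, 0.3, 2.5]
width: 0.0443
```

Run:
```python
from h import *
s=sensors.get_state();print(s['position'],s['contact_force'],s['moment'])
a=cams.get_image('side')['color'][140:250,220:360]
b=cams.get_image('wrist')['color']
cv2.imwrite('pics/p.png',np.hstack([cv2.resize(a,None,fx=4,fy=4,interpolation=cv2.INTER_CUBIC)[:400],b[:,200:440]])[:,:,::-1])
```

```text
[0.50242411 0.11260964 0.11878213] [-0.73555483  0.29463143  2.4591235 ] [0.00630322 0.16993114 0.02479538]
```

View pics/p.png

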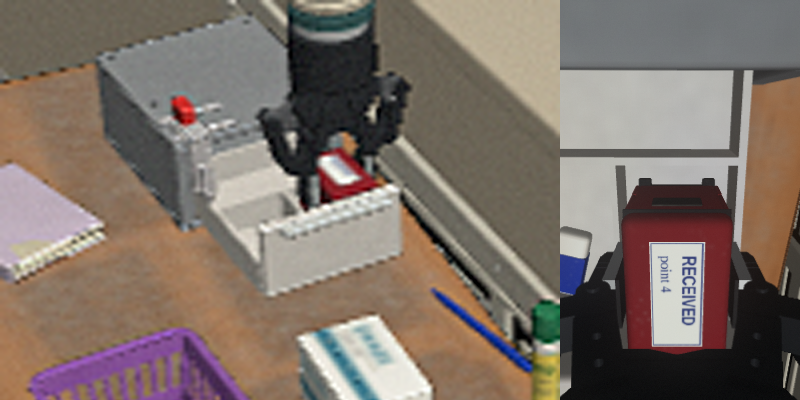

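The picture shows the stamp in the bay between the divider and the right wall, and the force changed to +2.5 N at the predicted floor height. So I'm releasing it and rising.

drive_tool --pt "0 0 0 0" --pt "0 0 0 0" --pt "0 0 0 0" --pt "0 0 0.003 0" --pt "0 0 0.01 0" --jaw 0.064

```text
clock: 10.98
position: [0.502, 0.1125, 0.1314]
ee_rot: [-0.0, 0.691, 0.723, -0.0]
contact_force: [-0.8, 0.6, -0.1]
width: 0.064
```

drive_tool --pt "0 0 0.03 0" --pt "0 0 0.035 0" --pt "0 0 0.035 0" --pt "0 0 0.035 0" --pt "0 0 0.01 0"

```text
clock: 11.6
position: [0.5034, 0.1127, 0.2794]
ee_rot: [0.002, 0.691, 0.723, 0.002]
contact_force: [-0.8, 0.0, -0.1]
width: 0.0637
```

Run:
```python
from h import *
s=sensors.get_state();print(s['position'],s['contact_force'],s['width'])
d=cams.get_image('wrist')
cv2.imwrite('pics/w3.png',d['color'][:,:,::-1])
for q in('self_inking_stamp','catch_knob','bay'):net(q,'wrist');net(q,'top');
for b in redrect(d,.078)[:2]:print(b)
for b in redrect(d,.117)[:2]:print(b)
```

```text
[0.50337135 0.11267102 0.27939023] [-0.78043978  0.01356186 -0.08719033] 0.0637405071486218
wrist self_inking_stamp landmark_of [([0.5038, 0.1127, 0.0139], 0.73), ([0.4013, 0.2143, 0.1209], 0.23)]
wrist self_inking_stamp find_in [([0.5067, 0.1168, 0.0781], 0.84), ([0.4086, 0.2113, 0.1041], 0.69)]
top self_inking_stamp landmark_of [([0.4046, 0.2173, 0.1147], 0.74)]
top self_inking_stamp find_in [([0.4403, -0.3609, 0.0643], 0.83)]
wrist catch_knob landmark_of [([0.4025, 0.2176, 0.1208], 0.77)]
wrist catch_knob find_in [([0.4085, 0.206, 0.1079], 0.75), ([0.4588, 0.1348, 0.0112], 0.17)]
top catch_knob landmark_of [([0.4013, 0.2169, 0.1173], 0.63), ([0.4725, 0.0534, 0.041], 0.16)]
top catch_knob find_in [([0.4024, 0.2011, 0.0991], 0.61), ([0.4723, 0.1335, 0.0085], 0.61)]
wrist bay landmark_of []
wrist bay find_in [([0.4609, 0.1325, 0.0129], 0.72)]
top bay landmark_of [([0.5009, 0.1163, 0.013], 0.8)]
top bay find_in [([0.4678, 0.1317, 0.014], 0.67)]
((292, 154, 47, 70), ((502.0096130371094, 110.98465728759766), (42.381195068359375, 65.54458618164062), 2.238621473312378))
((167, 29, 30, 43), ((391.76580810546875, 221.34141540527344), (21.505756378173828, 30.203908920288086), 2.4148647785186768))
((292, 154, 47, 70), ((501.56378173828125, 121.99181365966797), (36.28751754760742, 56.120361328125), 2.238713264465332))
((167, 29, 30, 43), ((407.1711730957031, 216.48121643066406), (18.413616180419922, 25.861112594604492), 2.414904832839966))
```

View pics/w3.png

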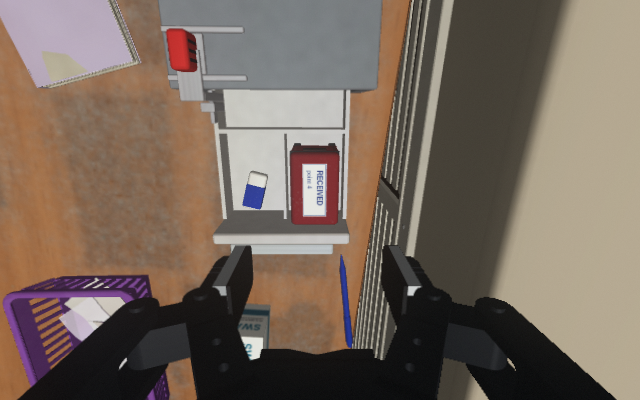

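The stamp stands in the bay at (315,185), the eraser is undisturbed at (255,190), and the catch knob is at (181,50). Next I'll close the fingers and go to the knob's +x side.

drive_tool --pt "-0.013 0.021 -0.01 0" --pt "-0.0135 0.021 -0.01 0" --pt "-0.0135 0.021 -0.01 0" --pt "-0.0135 0.021 -0.01 0" --pt "-0.0135 0.02 -0.01 0" --jaw 0

```text
clock: 12.88
position: [0.435, 0.2172, 0.2262]
ee_rot: [0.0, 0.691, 0.723, 0.0]
contact_force: [0.5, -0.2, 0.7]
width: 0.0001
```

drive_tool --pt "0 0 -0.015 0" --pt "0 0 -0.015 0" --pt "0 0 -0.01 0" --pt "0 0 -0.005 0" --pt "0 0 0 0"

```text
clock: 13.5
position: [0.4356, 0.2163, 0.1812]
ee_rot: [-0.0, 0.691, 0.722, -0.0]
contact_force: [0.4, 0.4, -0.3]
width: -0.0
```

Run:
```python
from h import *
s=sensors.get_state();print(s['position'],s['contact_force'],s['width'])
d=cams.get_image('wrist');a=cams.get_image('side')['color'][120:220,230:330]
cv2.imwrite('pics/k.png',np.hstack([cv2.resize(a,None,fx=4,fy=4,interpolation=cv2.INTER_CUBIC)[:400],d['color'][:,120:520]])[:,:,::-1])
net('catch_knob','wrist')
```

```text
[0.43560004 0.21626684 0.18118934] [ 0.40577787  0.35602959 -0.28502799] -2.573270722735774e-05
wrist catch_knob landmark_of [([0.4044, 0.2165, 0.1208], 0.59)]
wrist catch_knob find_in [([0.4075, 0.2186, 0.1128], 0.98)]
```

View pics/k.png

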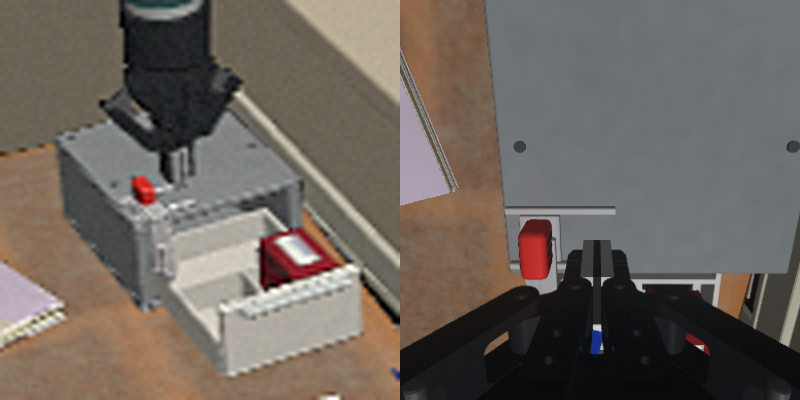

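The closed fingertips stand beside the knob, level with it in y, so I'm pushing along world -x.

drive_tool --pt "-0.005 0 0 0" --pt "-0.004 0 0 0" --pt "-0.004 0 0 0" --pt "-0.004 0 0 0" --pt "-0.004 0 0 0"

```text
clock: 14.32
position: [0.4147, 0.2165, 0.1817]
ee_rot: [0.001, 0.691, 0.723, 0.0]
contact_force: [1.5, -0.7, 1.1]
width: 0.0
```

drive_tool --pt "-0.003 0 0 0" --pt "-0.003 0 0 0" --pt "-0.002 -0.001 0 0" --pt "-0.001 0 0 0" --pt "0 0 0 0"

```text
clock: 14.95
position: [0.4054, 0.2159, 0.1816]
ee_rot: [-0.0, 0.691, 0.722, 0.0]
contact_force: [0.8, 2.3, 1.6]
width: -0.0003
```

drive_tool --pt "-0.002 0 0 0" --pt "-0.002 0 0 0" --pt "-0.001 0 0 0" --pt "-0.001 0 0 0" --pt "0 0 0 0"

```text
clock: 15.58
position: [0.4025, 0.2159, 0.1821]
ee_rot: [0.003, 0.691, 0.723, 0.003]
contact_force: [7.9, 0.6, -1.9]
width: 0.0002
```

Run:
```python
from h import *
s=sensors.get_state();print(s['position'],s['contact_force'])
d=cams.get_image('wrist');t=cams.get_image('top');net('catch_knob','wrist');net('catch_knob','top')
for b in redrect(d,.117)[:2]:print(b)
cv2.imwrite('pics/k2.png',d['color'][:,:,::-1])
```

```text
[0.4024955  0.21591047 0.1821251 ] [ 7.86223809  0.62354669 -1.9158337 ]
wrist catch_knob landmark_of [([0.3848, 0.2178, 0.122], 0.97)]
wrist catch_knob find_in [([0.3835, 0.2214, 0.1195], 0.6)]
top catch_knob landmark_of []
top catch_knob find_in [([0.3842, 0.1928, 0.0988], 0.69)]
((266, 221, 30, 59), ((384.3924865722656, 221.27685546875), (31.3704891204834, 13.704992294311523), 89.83944702148438))
((421, 343, 8, 10), ((462.29925537109375, 167.04322814941406), (2.7691354751586914, 7.270870208740234), 44.9311637878418))
```

The force rose to 7.9 N after about 21 mm of knob travel, which looks like the stop. A small extra push will confirm it, then I'll back off and rise.

drive_tool --pt "-0.001 0 0 0" --pt "-0.001 0 0 0" --pt "-0.001 0 0 0" --pt "0 0 0 0" --pt "0 0 0 0"

```text
clock: 16.5
position: [0.3987, 0.2163, 0.1829]
ee_rot: [0.002, 0.691, 0.723, 0.003]
contact_force: [4.7, 1.5, 6.9]
width: -0.0001
```

drive_tool --pt "0.01 0 0 0" --pt "0.015 0 0 0" --pt "0 0 0.02 0" --pt "0 0 0.03 0" --pt "0 0 0.03 0"

```text
clock: 17.12
position: [0.4197, 0.2149, 0.2613]
ee_rot: [-0.001, 0.691, 0.723, -0.002]
contact_force: [1.3, 0.1, 0.2]
width: 0.0001
```

drive_tool --pt "0.01 -0.041 0.005 0" --pt "0.01 -0.041 0 0" --pt "0.011 -0.041 0 0" --pt "0.01 -0.041 0 0" --pt "0.01 -0.041 0 0"

```text
clock: 17.75
position: [0.4709, 0.0094, 0.2657]
ee_rot: [-0.002, 0.691, 0.723, -0.001]
contact_force: [0.7, 0.2, 0.0]
width: 0.0003
```

Run:
```python
from h import *
s=sensors.get_state();print(s['clock'],s['position'],s['contact_force'])
d=cams.get_image('wrist');t=cams.get_image('top');a=cams.get_image('side')
for q in('catch_knob','drawer_front','self_inking_stamp'):
  for c in('wrist','top','side'):net(q,c)
for b in redrect(t,.117)[:3]:print(b)
c=lambda i,y,x:cv2.resize(i[y:y+100,x:x+100],None,fx=4,fy=4,interpolation=cv2.INTER_CUBIC)
cv2.imwrite('pics/k3.png',np.hstack([c(t['color'],140,190),c(a['color'],120,230)])[:,:,::-1])
```

```text
17.75 [0.47089294 0.00941617 0.26567521] [0.73293339 0.16911354 0.02937079]
wrist catch_knob landmark_of []
wrist catch_knob find_in []
top catch_knob landmark_of [([0.4048, 0.2137, 0.1173], 0.71)]
top catch_knob find_in [([0.4014, 0.2043, 0.101], 0.65)]
side catch_knob landmark_of [([0.4105, 0.2195, 0.1189], 0.42)]
side catch_knob find_in []
wrist drawer_front landmark_of [([0.4756, 0.0521, 0.0467], 0.71)]
wrist drawer_front find_in [([0.46, 0.1051, 0.0247], 0.79)]
top drawer_front landmark_of [([0.4719, 0.0571, 0.0422], 0.83)]
top drawer_front find_in [([0.4661, 0.1198, 0.011], 0.64)]
side drawer_front landmark_of [([0.4712, 0.0532, 0.0431], 0.78)]
side drawer_front find_in [([0.4592, 0.0641, 0.0291], 0.6)]
wrist self_inking_stamp landmark_of [([0.5074, 0.1136, 0.012], 0.58)]
wrist self_inking_stamp find_in [([0.5019, 0.1141, 0.0787], 0.75)]
top self_inking_stamp landmark_of [([0.5025, 0.1114, 0.0092], 0.73)]
top self_inking_stamp find_in [([0.4029, 0.2045, 0.1034], 0.59), ([0.4965, 0.0937, 0.0812], 0.54)]
side self_inking_stamp landmark_of [([0.5022, 0.1128, 0.0141], 0.61)]
side self_inking_stamp find_in []
((259, 169, 15, 17), ((494.8855895996094, 93.08843231201172), (39.96751403808594, 34.42128372192383), 1.6151063442230225))
((208, 210, 11, 5), ((404.91290283203125, 218.93338012695312), (9.76595687866211, 24.681806564331055), 1.6604441404342651))
((77, 245, 5, 5), ((308.2759094238281, 549.01953125), (9.794814109802246, 10.70055103302002), 2.446213960647583))
```

View pics/k3.png

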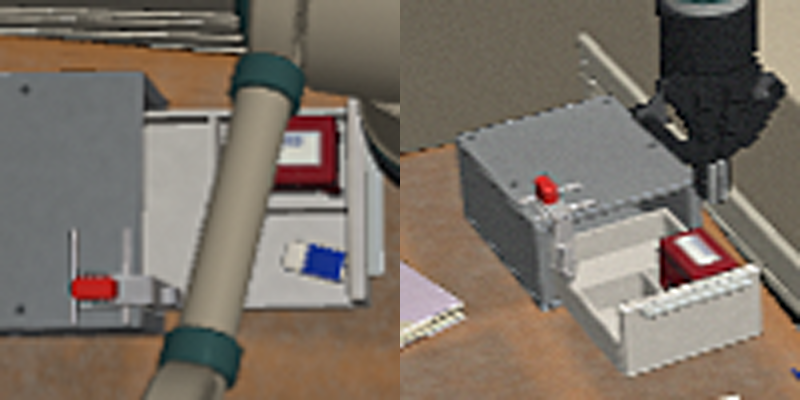

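The catch is back near x=0.405, so the last hard push rode over the knob's rounded top and the retreat dragged it back. The drawer and stamp are unchanged. I'll repeat it with the fingers lower and a gentler finish, and check before retreating.

drive_tool --pt "-0.007 0.041 0 0" --pt "-0.007 0.042 0 0" --pt "-0.007 0.042 0 0" --pt "-0.007 0.042 -0.01 0" --pt "-0.007 0.04 -0.02 0"

```text
clock: 19.42
position: [0.4378, 0.2191, 0.237]
ee_rot: [0.001, 0.691, 0.723, 0.001]
contact_force: [-0.3, 0.3, -0.2]
width: 0.0
```

drive_tool --pt "0 0 -0.02 0" --pt "0 0 -0.02 0" --pt "0 0 -0.012 0" --pt "0 0 -0.006 0" --pt "0 0 0 0"

```text
clock: 20.05
position: [0.4376, 0.2174, 0.1784]
ee_rot: [0.0, 0.691, 0.722, 0.0]
contact_force: [0.2, 0.1, 0.3]
width: 0.0001
```

drive_tool --pt "-0.005 0 -0.001 0" --pt "-0.004 0 -0.001 0" --pt "-0.004 0 0 0" --pt "-0.004 0 0 0" --pt "-0.004 0 0 0"

```text
clock: 20.68
position: [0.4166, 0.2174, 0.1767]
ee_rot: [0.001, 0.691, 0.723, 0.0]
contact_force: [2.4, -0.1, 0.9]
width: -0.0001
```

drive_tool --pt "-0.003 0 0 0" --pt "-0.003 0 0 0" --pt "-0.003 -0.001 0 0" --pt "-0.002 0 0 0" --pt "-0.001 0 0 0"

```text
clock: 21.3
position: [0.4049, 0.217, 0.1766]
ee_rot: [0.0, 0.691, 0.722, 0.001]
contact_force: [4.3, 1.6, -1.1]
width: 0.0003
```

drive_tool --pt "-0.001 0 0 0" --pt "-0.001 0 0 0" --pt "0 0 0 0" --pt "0 0 0 0" --pt "0 0 0 0"

```text
clock: 21.92
position: [0.4046, 0.2171, 0.1768]
ee_rot: [0.001, 0.691, 0.723, 0.002]
contact_force: [6.3, 2.9, -2.9]
width: -0.0001
```

Run:
```python
from h import *
s=sensors.get_state();print(s['position'],s['contact_force'])
d=cams.get_image('wrist');t=cams.get_image('side');net('catch_knob','wrist');net('catch_knob','side')
for b in redrect(d,.117)[:1]:print(b)
```

```text
[0.40459277 0.21705666 0.1767566 ] [ 6.31188478  2.88472401 -2.92192058]
wrist catch_knob landmark_of [([0.3829, 0.2188, 0.1212], 0.84)]
wrist catch_knob find_in [([0.3824, 0.2223, 0.1163], 0.77), ([0.497, 0.1599, 0.0352], 0.7)]
side catch_knob landmark_of [([0.3888, 0.2191, 0.1185], 0.58)]
side catch_knob find_in [([0.3906, 0.1894, 0.0946], 0.56)]
((260, 227, 31, 61), ((384.373046875, 221.4652862548828), (31.72881317138672, 13.766677856445312), 89.49591064453125))
```

The finger is blocked at x=0.4046 with about 6 N and the knob at x≈0.383, so this is the 22 mm stop. Now a gentle retreat and a check.

drive_tool --pt "0.002 0 0 0" --pt "0.003 0 0 0" --pt "0.005 0 0 0" --pt "0.005 0 0 0" --pt "0 0 0 0"

```text
clock: 22.85
position: [0.4176, 0.2165, 0.1763]
ee_rot: [-0.0, 0.691, 0.722, -0.0]
contact_force: [0.2, -0.7, -0.4]
width: -0.0001
```

Run:
```python
from h import *
s=sensors.get_state();print(s['position'],s['contact_force'])
d=cams.get_image('wrist');net('catch_knob','wrist')
for b in redrect(d,.117)[:1]:print(b)
```

```text
[0.41762305 0.21647152 0.17631536] [ 0.22155686 -0.68834172 -0.35509231]
wrist catch_knob landmark_of [([0.3842, 0.2134, 0.1202], 0.56)]
wrist catch_knob find_in [([0.3874, 0.2208, 0.1169], 0.94)]
((232, 225, 35, 62), ((385.01824951171875, 221.25827026367188), (32.449073791503906, 15.434069633483887), 87.95343780517578))
```

The knob stays aside this time. I'm rising and going round to the drawer front.

drive_tool --pt "0.004 0 0.01 0" --pt "0 0 0.025 0" --pt "0 -0.005 0.03 0" --pt "0.005 -0.02 0.025 0" --pt "0.008 -0.03 0 0"

```text
clock: 23.62
position: [0.4358, 0.1618, 0.2695]
ee_rot: [0.002, 0.691, 0.723, 0.003]
contact_force: [-0.2, -0.9, -0.6]
width: 0.0001
```

drive_tool --pt "0.009 -0.038 0 0" --pt "0.009 -0.038 0 0" --pt "0.009 -0.038 0 0" --pt "0.009 -0.038 0 0" --pt "0 0 -0.02 0"

```text
clock: 24.25
position: [0.4726, 0.007, 0.2483]
ee_rot: [0.003, 0.693, 0.721, 0.001]
contact_force: [-0.4, 0.2, -0.8]
width: 0.0
```

Run:
```python
from h import *
s=sensors.get_state();print(s['position'],s['contact_force'])
cams.get_image('top');cams.get_image('side');net('catch_knob','top');net('catch_knob','side')
```

```text
[0.47260432 0.00697367 0.2483071 ] [-0.39949292  0.24256142 -0.79438057]
top catch_knob landmark_of [([0.3814, 0.2156, 0.1165], 0.58)]
top catch_knob find_in [([0.3824, 0.202, 0.0986], 0.61)]
side catch_knob landmark_of [([0.3872, 0.2217, 0.1184], 0.47)]
side catch_knob find_in [([0.3905, 0.1854, 0.0997], 0.55), ([0.4609, 0.07, 0.0409], 0.27)]
```

drive_tool --pt "0 0 -0.03 0" --pt "0 0 -0.035 0" --pt "0 0 -0.03 0" --pt "0 0 -0.015 0" --pt "0 0 -0.01 0"

```text
clock: 25.18
position: [0.4707, 0.01, 0.1263]
ee_rot: [0.0, 0.691, 0.723, 0.0]
contact_force: [0.7, -0.5, 0.6]
width: 0.0
```

drive_tool --pt "0 0.008 0 0" --pt "0 0.008 0 0" --pt "0 0.006 0 0" --pt "0 0.006 0 0" --pt "0 0.006 0 0"

```text
clock: 25.8
position: [0.4705, 0.0438, 0.1268]
ee_rot: [0.0, 0.691, 0.723, 0.0]
contact_force: [-0.3, -2.3, 1.2]
width: -0.0004
```

drive_tool --pt "0 0.006 0 0" --pt "0 0.006 0 0" --pt "-0.001 0.006 0 0" --pt "0 0.006 0 0" --pt "0 0.006 0 0"

```text
clock: 26.42
position: [0.4694, 0.0739, 0.1264]
ee_rot: [0.0, 0.691, 0.723, -0.0]
contact_force: [0.3, -1.1, 1.0]
width: -0.0003
```

The drawer is free and sliding at about 1–2 N, so I'll continue.

drive_tool --pt "0 0.008 0 0" --pt "-0.001 0.008 0 0" --pt "0 0.008 0 0" --pt "0 0.008 0 0" --pt "-0.001 0.008 0 0"

```text
clock: 27.05
position: [0.4676, 0.1141, 0.1264]
ee_rot: [0.0, 0.691, 0.723, 0.0]
contact_force: [1.1, -2.8, -1.0]
width: 0.0002
```

drive_tool --pt "0 0.008 0 0" --pt "0 0.008 0 0" --pt "-0.001 0.008 0 0" --pt "0 0.006 0 0" --pt "0 0.005 0 0"

```text
clock: 27.68
position: [0.4662, 0.149, 0.1264]
ee_rot: [-0.0, 0.691, 0.723, -0.0]
contact_force: [-0.8, -2.0, 0.8]
width: 0.0
```

drive_tool --pt "0 0.004 0 0" --pt "0 0.003 0 0" --pt "0 0.003 0 0" --pt "0 0.002 0 0" --pt "0 0 0 0"

```text
clock: 28.3
position: [0.4665, 0.1609, 0.1264]
ee_rot: [-0.0, 0.691, 0.723, 0.0]
contact_force: [-0.1, -0.2, -0.0]
width: -0.0002
```

drive_tool --pt "0 0.001 0 0" --pt "0 0.001 0 0" --pt "0 0.001 0 0" --pt "0 0.001 0 0" --pt "0 0 0 0"

```text
clock: 28.92
position: [0.4665, 0.1626, 0.1264]
ee_rot: [0.002, 0.691, 0.723, -0.002]
contact_force: [0.2, -9.7, 0.5]
width: 0.0001
```

It is blocked at y=0.1626 with 9.7 N, against 0.162 predicted for fully shut. One more small push, then I'll retreat and look.

drive_tool --pt "0 0.001 0 0" --pt "0 0.001 0 0" --pt "0 0 0 0" --pt "0 -0.004 0 0" --pt "0 -0.015 0 0"

```text
clock: 29.55
position: [0.4668, 0.1478, 0.1266]
ee_rot: [0.0, 0.691, 0.723, 0.001]
contact_force: [0.2, 0.5, -0.2]
width: -0.0001
```

drive_tool --pt "0 -0.03 0.01 0" --pt "0 -0.03 0.04 0" --pt "-0.02 -0.03 0.04 0" --pt "-0.03 -0.03 0.04 0" --pt "-0.03 -0.03 0.04 0"

```text
clock: 30.18
position: [0.3855, -0.0034, 0.2977]
ee_rot: [0.0, 0.691, 0.723, 0.001]
contact_force: [0.5, -1.0, 0.5]
width: 0.0004
```

Run:
```python
from h import *
s=sensors.get_state();print(s['clock'],s['position'],s['contact_force'])
w=cams.get_image('wrist');t=cams.get_image('top');a=cams.get_image('side')
for q in('catch_knob','drawer_front','lancet_box','swab_box','self_inking_stamp'):
  for c in('wrist','top','side'):net(q,c)
c=lambda i,y,x:cv2.resize(i[y:y+133,x:x+133],None,fx=3,fy=3,interpolation=cv2.INTER_CUBIC)
cv2.imwrite('pics/f.png',np.hstack([c(t['color'],120,140),c(a['color'],120,220)])[:,:,::-1])
cv2.imwrite('pics/fw.png',w['color'][:,:,::-1])
R=np.array([[-.0419,-.9991],[.9991,-.0419]])
print('expected shut front',R@[-.107,0]+[.4615,.2911])
```

```text
30.175 [ 0.38547657 -0.00336115  0.29773492] [ 0.52986494 -1.02165108  0.4853969 ]
wrist catch_knob landmark_of [([0.4134, -0.2435, -0.0004], 0.36)]
wrist catch_knob find_in []
top catch_knob landmark_of [([0.3839, 0.2159, 0.1163], 0.72)]
top catch_knob find_in [([0.3818, 0.2032, 0.1013], 0.73)]
side catch_knob landmark_of [([0.3869, 0.2206, 0.117], 0.41)]
side catch_knob find_in [([0.3872, 0.1894, 0.0929], 0.58)]
wrist drawer_front landmark_of []
wrist drawer_front find_in []
top drawer_front landmark_of [([0.469, 0.1825, 0.0408], 0.56)]
top drawer_front find_in [([0.4598, 0.1861, 0.0746], 0.81)]
side drawer_front landmark_of [([0.4679, 0.1825, 0.039], 0.68), ([0.4988, 0.2432, 0.0125], 0.43)]
side drawer_front find_in [([0.4604, 0.1798, 0.0433], 0.67)]
wrist lancet_box landmark_of [([0.4152, -0.2443, 0.001], 0.68)]
wrist lancet_box find_in []
top lancet_box landmark_of [([0.4188, -0.243, -0.0025], 0.79)]
top lancet_box find_in [([0.4153, -0.238, 0.0446], 0.88)]
side lancet_box landmark_of [([0.4151, -0.2395, -0.002], 0.55)]
side lancet_box find_in [([0.4069, -0.2616, 0.0423], 0.84)]
wrist swab_box landmark_of [([0.4187, -0.1222, 0.002], 0.87)]
wrist swab_box find_in [([0.4325, -0.0701, 0.0632], 0.7)]
top swab_box landmark_of [([0.4156, -0.1223, -0.0018], 0.58)]
top swab_box find_in [([0.4099, -0.158, 0.0587], 0.77)]
side swab_box landmark_of [([0.4163, -0.1239, 0.002], 0.89), ([0.4667, 0.1844, 0.041], 0.48)]
side swab_box find_in [([0.4042, -0.1432, 0.0583], 0.86), ([0.4654, 0.1842, 0.0452], 0.39)]
wrist self_inking_stamp landmark_of []
wrist self_inking_stamp find_in []
top self_inking_stamp landmark_of [([0.3833, 0.2135, 0.1183], 0.54)]
top self_inking_stamp find_in []
side self_inking_stamp landmark_of [([0.4995, 0.2438, 0.012], 0.54)]
side self_inking_stamp find_in []
expected shut front [0.4659833 0.1841963]
```

View pics/f.png

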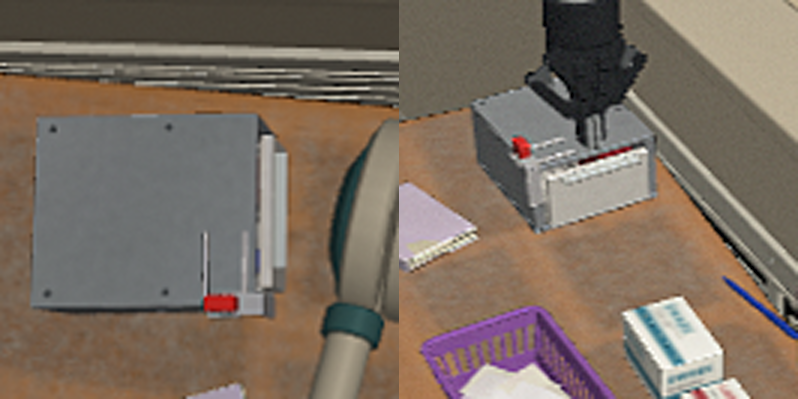

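```bash
python3 -c "
from rig import manip;print(manip.sign_off())"
```

```text
the job is handed in; nothing more can be done
None
```

The red stamp is upright in the front compartment, the catch is fully aside, the drawer is shut, and the job was handed in at about 30 s of the 69 s allowed.

- **Placing the stamp:** I gripped it by the sleeve and lowered it until the force showed floor contact, at the predicted height. Then I opened the fingers. The wrist view showed it standing in the bay, and the eraser undisturbed.
- **Catch, first attempt:** this failed. I pushed too high and too far, so the fingertip probably rode over the knob's rounded top. The retreat then pulled the catch back to where it holds the drawer. I saw this before touching the drawer and repeated the push lower.
- **Catch, second attempt:** it met its stop at about 6 N, roughly 22 mm over, and stayed there. The final pictures put the knob at x≈0.384, against about 0.405 at the start.
- **Drawer:** it slid at 1–3 N and met its stop at about 10 N, at y=0.1626 against 0.162 predicted. The cameras put the front at y≈0.1825, against 0.184 expected when shut.

**Final checks:** the robot is touching nothing. The swab and lancet boxes are where they started, within the detector's error. In the final side view, red shows behind the shut drawer front. The top view shows a speck of blue in the gap behind the front panel, so the eraser appears to be still in its compartment, though I could not see all of it. In the last look, the top-camera network mistook the red knob for the stamp, so I ignored that report.

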